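# Hold a fretted neck up for sighting

### The arm

A 6-joint arm with a two-finger parallel gripper is mounted at the origin on the work surface. World frame = base frame: x ahead of the robot, y to its left, z up, the work surface at z = 0. Lengths are in m, angles in degrees, forces in N, time in s.
With the tool pointing down it reaches from about 0.4 to 0.825 m from the base axis. Payload 7 kg.
Tool frame: the origin (TCP) lies on the centre line of the jaws, within the pads' length; the fingertips stand 19 mm ahead of it and the grasp point (between the pads) is the TCP (r.tip_extent is the distance from the TCP to the fingertips, in m); z points along the fingers, y is the line along which they close (so a half turn about z gives the same grasp; the last joint's range is limited). The gripper opens to 88 mm and grips with 3 to 60 N. Pads are 19 mm wide; open, the fingers measure 130 mm over their backs; the gripper's body (78 mm by 193 mm) begins 47 mm behind the grasp point.
Start: joints at [91.564, 20.546, 0.682, 0, -70.136, -16.507], TCP at [0.174, 0.652, 0.246] pointing down, gripper open.
Joint ranges: [-176.03, 176.03], [-82.01, 121.73], [-58.28, 71.71], [-173.87, 95.51], [-174.79, -0.11], [-173.66, 173.66]. Speed limits (degrees/s): [136.94, 136.94, 172.46, 180, 180, 180].

### API

Orientations are given as [roll, pitch, yaw] about the fixed x, y, z axes, in that order (R = Rz(yaw) Ry(pitch) Rx(roll)).
In Python, from plant import r gives the robot as it stands. The module is installed in compiled form; this text tells all that it offers.
- The arm moves only by the tool jog_arm, never from a script. Its argument "deltas" is a list that holds one entry, the list of rows, each a list of 5 numbers: the opening, from -1 (shut) to 1 (fully open), then the shift along the world's x, y, z in cm, then the turn about the world's z in rad. In form: [[[claw, dx, dy, dz, turn], ...]]. A call has 1 to 8 rows; each row shifts and turns the commanded pose from where the row before left it; what a row does not reach is not made up. A row lasts 1/8 s, in which the tool goes at most 62.5 mm and 10.7 degrees, less where a joint would pass 70% of its speed; a pose out of reach is approached as far as the arm can. A call with a gripper value outside its range is refused whole. The fingers move at their own pace and stop on an object; "force" is the grip in N (left out, the last holds). Time passes only in rows, so rows that do not move let the fingers close. It gives the time, the measured TCP pose, the force, the opening and the grip force at its end, in the units of the state.
- r.get_state(): the state, without advancing time (a new reading comes with each control period).
- r.capture(name): name is "scene" or "top"; returns the picture (420x560x3 uint8, blue, green, red); there is no depth.
- r.camera_info(name): a dict with "fx", "fy", "cx", "cy" (pixels), "view" (4x4, takes a point from world to camera coordinates). Camera axes: x right, y up, looking along -z (the intrinsics and any distortion apply to the point x, -y, -z); pixel columns grow to the right and rows downward; lengths in m; the calibration is good to about 2 mm. A picture is of the moment at which its call begins. camera_info takes no time and is no camera call.
- r.close_job(): hands the job in; it is judged then, once.
The state is a dict: "time_s": time; "joints": joint angles; "qd": joint speeds; "joint_torque": joint torques, N m; "tcp_pos": TCP position; "eef_rot": TCP orientation; "contact_force": force on the tool from outside, world axes, zero at the start; "moment": the same for the moment, N m; "gripper_width": finger opening in m; "gripper_force": force on a finger pad.
Only numpy, scipy, OpenCV 4.12 (cv2) and the standard library are available. Lean on these libraries where they do the work, as an engineer would, in place of code of your own. Each camera call takes 0.05 s, during which the arm holds its last target. There are 200 camera calls.

### The job

Take the neck that already has its fingerboard and frets out of the neck rest and hold it up for the inspection camera, headstock towards the lens and fingerboard upwards, so that the camera sights straight along the fingerboard: the lens axis runs along the middle of the fingerboard's surface, with the nut 18 cm in front of the lens glass. Finish while holding it there still in the air; do not put it down or let go. Do not touch the camera or its stand, and leave the bare neck and the other things on the bench where they are.

Things in the scene. Friction and masses are not known exactly. Their poses are not given: they have to be found in the camera images.
- fretted_neck: Loose wooden lute neck, 0.16 kg, with dark fretted fingerboard. In mm: origin under mid-shaft, on its underside; x from headstock to heel, z out of the fingerboard. Shaft x -100 to 100, 25 to 29 wide, upright sides z 7 to 20, fingerboard surface z = 20. Headstock 120 long, 48 wide, leans back 13 deg. Heel 36 wide, down to z = -25, tenon to x = 151. Balances at x = -17: grip near it from above.
- nut (a point): Point on the fretted neck: middle of the fingerboard's surface at the nut, the headstock end (-100, 0, 20 mm in the neck's frame; same axes as the neck).
- board_end (a point): Point on the fretted neck: middle of the fingerboard's surface at its other end, by the heel (100, 0, 20 mm in the neck's frame; same axes as the neck).
- lens (a point): Centre of the camera's front glass, in a black ring light 72 mm across. x points out of the lens along its axis, where it looks (roughly room +y, tilted down 0.05 to 0.22 rad), z up in its picture; 0.26 to 0.35 m high; it does not move. Held as wanted, the neck's axes are parallel to these, the nut point is at 180 mm on this x and the fingerboard's middle line runs on along it.
- camera_stand: Fixed camera stand: origin on the table below the lens glass; x points where the camera looks. Round steel post 22 mm across, 440 high, 120 mm behind the origin, on a base plate 170 x 160 x 16 mm that ends 15 mm behind the origin. A clamp on the post carries the grey camera (62 x 50 x 50 mm).
- neck_rest: Fixed plywood neck rest: board 190 x 240 x 18 mm, origin under its middle. Cross pieces 20 mm thick at x = -65 and 65 mm have cork-lined notches at y = -65 and 65 mm: two lanes along its x. Necks lie fingerboard up, headstock towards -x (the robot), underside 68 mm above the table, between lips 36 mm apart and 10 mm high. Which neck is in which lane varies.
- bare_neck: Loose bystander in the other lane: a neck of the same shape and axes but without fingerboard, frets and nut (top of its shaft at z = 15 mm, with a narrow dark slot along it).
- glue_bottle: Loose bystander: white plastic glue bottle standing up, 58 mm across, 155 mm high with its nozzle; origin under its middle.
- hammer: Loose bystander: hammer lying on the table, 260 mm long along its x.
- sanding_block: Loose bystander: wooden sanding block 100 x 50 x 31 mm with a cork sole; origin under its middle.

How it is judged:
By the outcome, as a careful person would: the job done as asked, in the order asked, and still so for the second after the job is handed in, while the arm keeps its last pose, push and grip.
It also fails if it takes over 35 s, if anything falls off the work surface, if the arm or the gripper's body presses on something with over 40 N, if the wrist force passes 120 N, or if a joint passes its speed limit or range.

## Working session

There is one attempt and no reset: what is moved stays moved. The work goes in short steps, Python scripts to look and compute and a tool call to move; the robot and the scene stay as the last step left them, time stands still between calls to the robot, and variables do not carry over. Pictures are saved under pics/ and viewed, at most 10 in all, crops included, and the job is handed in when it is done.

Besides the shell and the picture viewer there is one more tool, called after ">>>" by a JSON object that holds its "fn" and its "kwargs". jog_arm: Moves the arm, as the interface text tells. Its arguments: {"type":"object","properties":{"deltas":{"type":"array"},"force":{"type":"number"}},"required":["deltas"]}

```bash
mkdir -p pics
python3 - <<'E'
from plant import r
import cv2,numpy as np
for n in("scene","top"):
    cv2.imwrite(f"pics/{n}0.png",r.capture(n)); i=r.camera_info(n); print(n,{k:(np.round(v,4).tolist() if k=='view' else v) for k,v in i.items()})
s=r.get_state(); print({k:np.round(v,3).tolist() for k,v in s.items()})
E
```

```text
scene {'fx': 402.85421187975874, 'fy': 402.85421187975874, 'cx': 282.4232291539553, 'cy': 213.95682984847812, 'view': [[-0.4451, 0.8953, -0.0179, 0.323], [-0.6544, -0.3115, 0.689, 0.2355], [0.6113, 0.3183, 0.7246, -1.5969], [0.0, 0.0, 0.0, 1.0]]}
top {'fx': 442.1781819185057, 'fy': 442.1781819185057, 'cx': 280.39784741641375, 'cy': 210.71614242646868, 'view': [[0.0168, -0.9998, -0.0105, -0.0489], [0.9868, 0.0149, 0.1612, -0.5912], [-0.161, -0.0131, 0.9869, -1.0853], [0.0, 0.0, 0.0, 1.0]]}
{'time_s': 0.1, 'joints': [91.564, 20.589, 0.638, -0.018, -70.135, -16.509], 'qd': [-0.027, -0.037, 0.04, -0.005, -0.014, -0.039], 'joint_torque': [-0.002, -58.416, 29.375, 7.016, 0.01, -0.0], 'tcp_pos': [0.174, 0.652, 0.245], 'eef_rot': [179.913, -0.008, -14.951], 'contact_force': [-0.12, 0.536, -0.357], 'moment': [-0.019, 0.047, 0.016], 'gripper_force': 0.0, 'gripper_width': 0.088}
```

View pics/scene0.png

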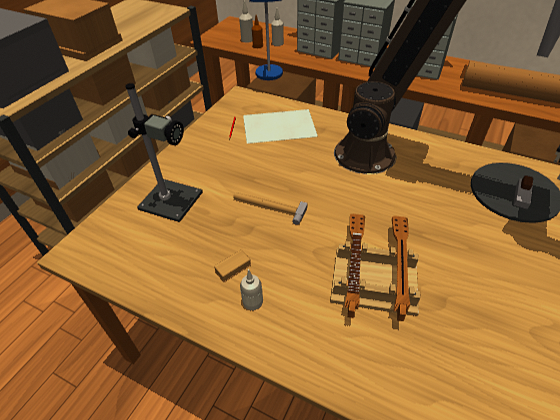

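View pics/top0.png

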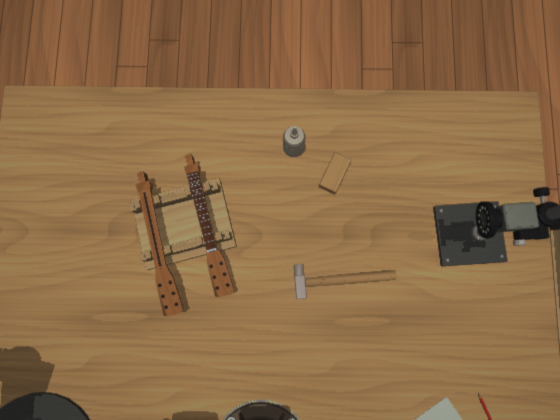

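Run:
```python
import cv2,numpy as np
t=cv2.imread("pics/top0.png");s=cv2.imread("pics/scene0.png")
def c(im,x,y,w,h,k):
    o=cv2.resize(im[y:y+h,x:x+w],None,fx=k,fy=k,interpolation=cv2.INTER_CUBIC)
    o=np.clip(o*1.5,0,255).astype('uint8')
    for g in range(0,w,10):cv2.putText(o,str(x+g),(g*k,8),0,.28,(0,255,255)); o[::4,g*k]=(0,255,255)
    for g in range(0,h,10):cv2.putText(o,str(y+g),(0,g*k+3),0,.28,(255,255,0)); o[g*k,::4]=(255,255,0)
    return o
a=c(t,430,180,130,90,6);cv2.imwrite("pics/a.png",a)
b=c(s,120,75,88,74,8);cv2.imwrite("pics/b.png",b)
d=np.zeros((600,800,3),'uint8');x=c(t,180,150,70,150,4);d[:600,:280]=x
y=c(s,330,205,62,120,5)[:600];d[:y.shape[0],290:290+310]=y;cv2.imwrite("pics/d.png",d)
```

```text
(no output)
```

View pics/a.png

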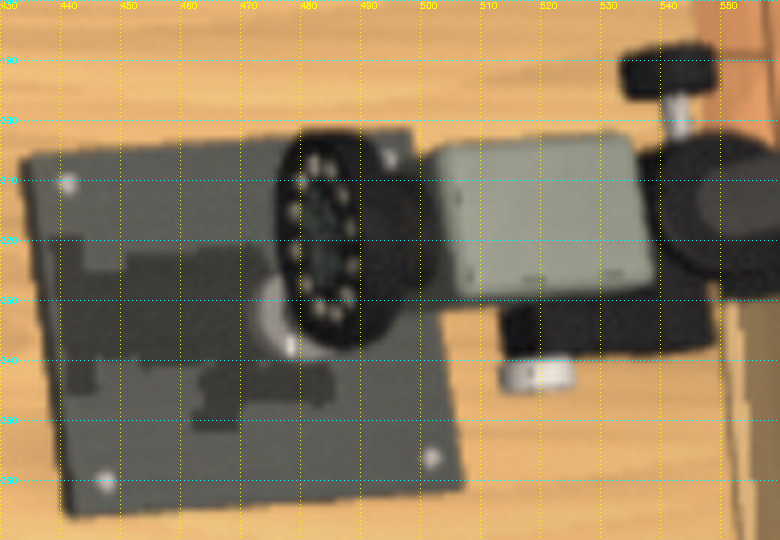

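View pics/b.png

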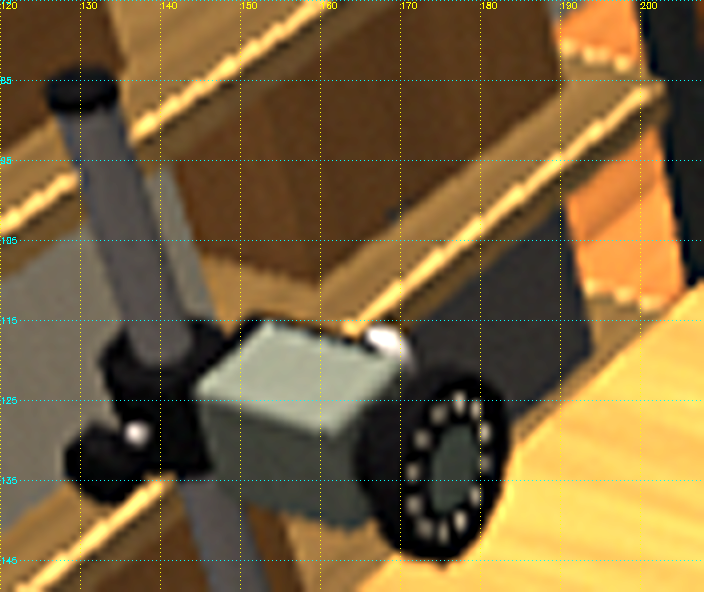

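View pics/d.png

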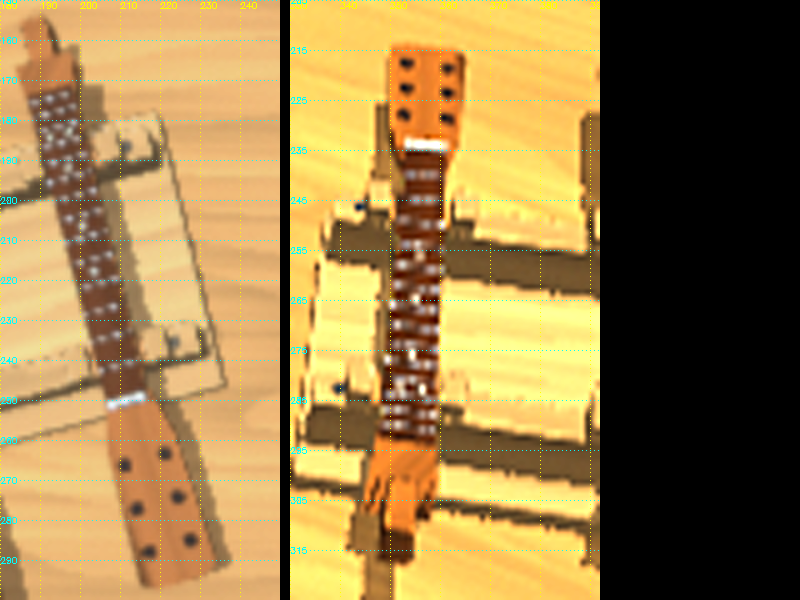

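```bash
cat > h.py <<'E'
import numpy as np
from plant import r
I={n:r.camera_info(n) for n in("scene","top")}
def proj(n,P):
    i=I[n];V=np.array(i["view"]);c=np.atleast_2d(P)@V[:3,:3].T+V[:3,3]
    return np.c_[i["cx"]+i["fx"]*c[:,0]/-c[:,2], i["cy"]+i["fy"]*-c[:,1]/-c[:,2]]
def ray(n,uv):
    i=I[n];V=np.array(i["view"]);uv=np.atleast_2d(uv)
    d=np.c_[(uv[:,0]-i["cx"])/i["fx"],-(uv[:,1]-i["cy"])/i["fy"],-np.ones(len(uv))]
    return -V[:3,:3].T@V[:3,3], d@V[:3,:3]
def atz(n,uv,z):
    o,d=ray(n,uv);return o+d*((z-o[2])/d[:,2])[:,None]
def axes(yaw,tilt): # x out of lens, tilted down
    x=np.array([np.cos(yaw)*np.cos(tilt),np.sin(yaw)*np.cos(tilt),-np.sin(tilt)])
    y=np.array([-np.sin(yaw),np.cos(yaw),0]);return np.c_[x,y,np.cross(x,y)]
E
cat > m.py <<'E'
from h import *
from scipy.optimize import least_squares as ls
def tri(ut,us):
    f=lambda p:np.r_[(proj("top",p)-ut).ravel(),(proj("scene",p)-us).ravel()]
    q=ls(f,[.5,0,.2]);return q.x,np.abs(q.fun).max()
for k,ut,us in[("nut",(211.5,249.6),(357.2,234.8)),("end",(193.5,173),(353.6,292.6))]:
    print(k,tri(np.array(ut),np.array(us)),atz("top",ut,.088),atz("scene",us,.088))
T=np.array([(314,163),(336,170),(347,192),(351,228),(352,265),(347,297),(336,313),(319,307),(304,285),(295,251),(294,211),(302,182)])/6+[430,180]
S=np.array([(459,397),(475,409),(484,431),(486,453),(479,480),(460,520),(443,533),(425,526),(413,503),(413,471),(423,439),(438,413)])/8+[120,75]
T=T-.4;S=S-.4
def f(p,full=1):
    A=axes(p[3],p[4]);o=[]
    for n,U in(("top",T),("scene",S)):
        a=p[6]+np.arange(0,2*np.pi,np.pi/6)
        C=p[:3]+p[5]*(np.cos(a)[:,None]*A[:,1]+np.sin(a)[:,None]*A[:,2])
        P=proj(n,C); D=np.linalg.norm(P[:,None]-U[None],axis=2); m=D.argmin(0)
        o.append((P[m]-U).ravel())
    return np.concatenate(o)
best=min((ls(f,[.56,-.5,.3,1.6,t,.026,a]) for t in(.05,.15,.22) for a in np.radians([0,5,10,15,20,25])),key=lambda q:q.cost)
print("LED",best.x.round(4),"rms",np.sqrt(np.mean(best.fun**2)))
bt=np.array([(443,145),(625,133),(655,283),(457,297)])/6+[430,180]-.4
bs=np.array([(400,358),(267,318),(196,388),(331,434)])/8+[120,75]-.4
for o in([0,1,2,3],[3,2,1,0]):
    c=[tri(a,b) for a,b in zip(bt,bs[o])];P=np.array([q[0] for q in c]);print(P.round(4).tolist(),[round(q[1],2) for q in c])
    d=(P[0]+P[3]-P[1]-P[2])/2;print("box len",np.linalg.norm(d),"yaw",np.degrees(np.arctan2(d[1],d[0])),"tilt",np.arcsin(-d[2]/np.linalg.norm(d)))
B=atz("top",np.array([(22,160),(68,517),(411,128),(463,490)])/6+[430,180]-.4,.016);print("base",B.round(4).tolist())
d=B[:2].mean(0)-B[2:].mean(0);print("base len",np.linalg.norm(d),"yaw",np.degrees(np.arctan2(d[1],d[0])),"origin", B[:2].mean(0)+.015*d/np.linalg.norm(d))
E
python3 m.py
```

```text
nut (array([0.48615426, 0.12790005, 0.08802337]), np.float64(0.7715169429531556)) [[0.48666228 0.12645042 0.088     ]] [[0.48506646 0.12992328 0.088     ]]
end (array([0.67785275, 0.18372092, 0.0838175 ]), np.float64(1.3513011659082963)) [[0.67791407 0.17977077 0.088     ]] [[0.67895144 0.18737419 0.088     ]]
LED [ 0.5343 -0.4397  0.3082  1.6362  0.0742  0.0246 -0.2274] rms 0.9462258762461447
[[0.5548, -0.4425, 0.3747], [0.5587, -0.4954, 0.379], [0.5281, -0.5501, 0.3068], [0.5235, -0.4896, 0.3007]] [np.float64(4.0), np.float64(3.6), np.float64(3.68), np.float64(4.13)]
box len 0.05708797078587055 yaw 94.24329065388726 tilt 0.09001405358898999
[[0.5637, -0.4641, 0.3386], [0.5676, -0.5187, 0.3444], [0.5204, -0.5243, 0.3447], [0.516, -0.4657, 0.3403]] [np.float64(0.49), np.float64(0.01), np.float64(0.03), np.float64(0.55)]
box len 0.056938071284934326 yaw 94.21219568547356 tilt 0.08935194358667699
base [[0.615, -0.4408, 0.016], [0.4598, -0.4544, 0.016], [0.6318, -0.6113, 0.016], [0.4741, -0.6237, 0.016]]
base len 0.1705606344199585 yaw 95.2271532942322 origin [ 0.53600482 -0.43269054  0.016     ]
```

>>> {"fn": "jog_arm", "kwargs": {"deltas": [[[1, 2.31, -3.17, 0, -0.1625], [1, 2.31, -3.17, 0, -0.1625], [1, 2.31, -3.17, 0, -0.1625], [1, 2.31, -3.17, 0, -0.1625], [1, 2.31, -3.17, 0, -0.1625], [1, 2.31, -3.17, 0, -0.1625], [1, 2.31, -3.17, 0, -0.1625], [1, 2.31, -3.17, 0, -0.1625]]], "force": 3}}

```text
time_s: 1.1
tcp_pos: [0.3593, 0.3972, 0.2453]
eef_rot: [180.0, -0.0, -89.7]
contact_force: [0.3, -0.6, -1.1]
gripper_width: 0.0873
gripper_force: 0.0
```

>>> {"fn": "jog_arm", "kwargs": {"deltas": [[[1, 2.31, -3.17, 0, -0.1625], [1, 2.31, -3.17, 0, -0.1625], [1, 2.31, -3.17, 0, -0.1625], [1, 2.31, -3.17, 0, -0.1625], [1, 2.31, -3.17, 0, -0.1625], [1, 2.31, -3.17, 0, -0.1625], [1, 2.31, -3.17, 0, -0.1625], [1, 2.31, -3.17, 0, -0.1625]]]}}

```text
time_s: 2.1
tcp_pos: [0.5441, 0.1438, 0.2453]
eef_rot: [180.0, -0.0, -164.2]
contact_force: [0.4, 0.6, 0.3]
gripper_width: 0.0876
gripper_force: 0.0
```

>>> {"fn": "jog_arm", "kwargs": {"deltas": [[[1, 0, 0, 0, 0], [1, 0, 0, 0, 0], [1, 0, 0, 0, 0]]]}}

```text
time_s: 2.48
tcp_pos: [0.5432, 0.1456, 0.2456]
eef_rot: [180.0, -0.0, -163.8]
contact_force: [-0.3, 0.0, 0.3]
gripper_width: 0.0875
gripper_force: 0.0
```

```bash
cat >> m.py <<'E'
print("--- refined")
def g(p):
    o=f(p);k=len(T)*2;o=o.reshape(-1,2);o[:12]+=p[7:9];o=np.r_[o.ravel(),(p[3]-np.radians(94.8))/.01*.3,(p[7:9])/1.5*.3];return o
for q in sorted((ls(g,[.535,-.44,.308,1.65,t,.025,a,0,0]) for t in(.05,.15,.22) for a in np.radians([0,5,10,15,20,25])),key=lambda q:q.cost)[:3]:
    print(q.x.round(4),np.sqrt(np.mean(q.fun[:48]**2)))
E
python3 m.py|sed -n '/---/,$p'; python3 -c "
from plant import r
s=r.get_state();print(s['tcp_pos'],s['eef_rot'],s['joints'],s['time_s'])"
```

```text
--- refined
[ 0.5362 -0.4363  0.3156  1.6412  0.0543  0.024   0.0234 -0.1091 -0.4671] 0.36430012289498115
[ 0.5362 -0.4363  0.3156  1.6412  0.0543  0.024   0.0234 -0.1091 -0.4671] 0.3643001250082979
[ 0.5362 -0.4363  0.3156  1.6412  0.0543  0.024   0.547  -0.1091 -0.4671] 0.3643001243409312
[0.54322157 0.14558359 0.24555399] [ 1.79993216e+02 -3.21775096e-03 -1.63809260e+02] [ 3.49381354e+01  9.98841271e+00 -1.37545846e+01 -8.14796503e-03
 -6.62578696e+01 -1.08744115e+02] 2.475
```

>>> {"fn": "jog_arm", "kwargs": {"deltas": [[[1, 0, 0, -4, 0], [1, 0, 0, -4, 0], [1, 0, 0, -3.2, 0], [1, 0, 0, -2.5, 0], [1, 0, 0, -1.5, 0], [1, 0, 0, -1.1, 0], [1, 0, 0, 0, 0], [1, 0, 0, 0, 0]]]}}

```text
time_s: 3.48
tcp_pos: [0.5442, 0.1453, 0.0834]
eef_rot: [180.0, 0.1, -163.9]
contact_force: [-0.2, -0.2, 0.3]
gripper_width: 0.0877
gripper_force: 0.0
```

```bash
cat >> m.py <<'E'
print("--- joint")
def j(p):
    A=axes(p[3],p[4]);o=g(p[:9])[:48]
    s0,L,W,H=p[9:13]
    C=p[:3]+np.array([(s0,-W,H),(s0-L,-W,H),(s0-L,W,H),(s0,W,H)])@A.T
    b1=proj("top",C)-bt+p[7:9];b2=proj("scene",C)-bs[[3,2,1,0]]
    return np.r_[o,b1.ravel(),b2.ravel(),(p[7:9])/1.5,(p[10]-.060)/.002,(p[11]-.0245)/.001,(H-.0245)/.001,(p[3]-np.radians(94.8))/.01]
for q in sorted((ls(j,[.535,-.44,.308,1.65,t,.025,a,0,0,-.03,.06,.0245,.0245]) for t in(.05,.15,.22) for a in (0,.5)),key=lambda q:q.cost)[:2]:
    print(q.x.round(4),np.sqrt(np.mean(q.fun[:48]**2)),q.fun[48:].round(2))
E
python3 m.py|sed -n '/--- j/,$p'
python3 - <<'E'
from plant import r
import cv2,numpy as np
t=r.capture("top");s=r.capture("scene")
o=np.zeros((600,800,3),'uint8')
o[:,:400]=cv2.resize(t[130:310,140:260],(400,600));o[:,400:]=cv2.resize(s[190:340,310:410],(400,600));cv2.imwrite("pics/g.png",o)
E
```

```text
--- joint
[ 0.5369 -0.4359  0.3158  1.6529  0.0433  0.0239  0.0191  0.0351 -0.1194
 -0.0289  0.0588  0.0241  0.0242] 0.3831744247353336 [-0.86  0.07  0.68 -0.23 -0.23  0.19  0.59  0.11  0.1  -0.85 -0.46  0.1
  0.22  0.18  0.69 -0.25  0.02 -0.08 -0.59 -0.4  -0.27 -0.17]
[ 0.5369 -0.4359  0.3158  1.6529  0.0433  0.0239  0.5427  0.0351 -0.1194
 -0.0289  0.0588  0.0241  0.0242] 0.3831744381349946 [-0.86  0.07  0.68 -0.23 -0.23  0.19  0.59  0.11  0.1  -0.85 -0.46  0.1
  0.22  0.18  0.69 -0.25  0.02 -0.08 -0.59 -0.4  -0.27 -0.17]
```

View pics/g.png

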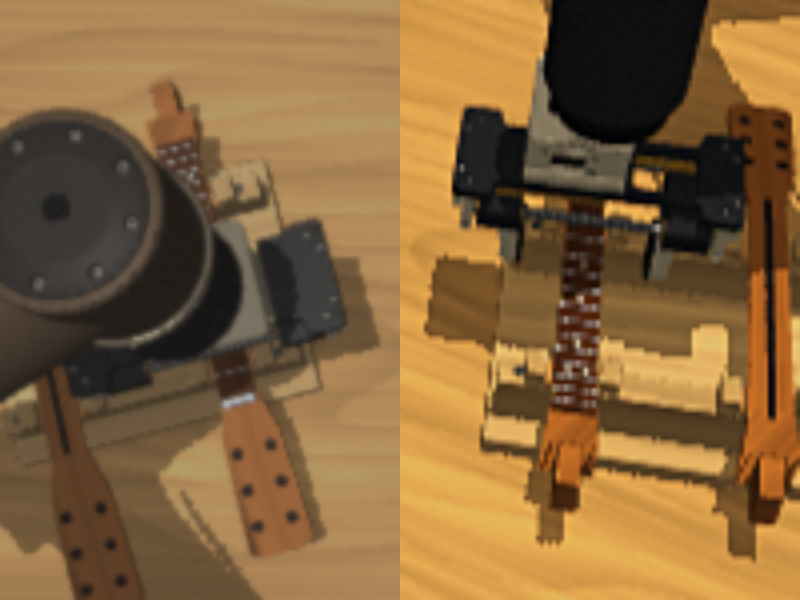

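>>> {"fn": "jog_arm", "kwargs": {"deltas": [[[-1, 0, 0, 0, 0], [-1, 0, 0, 0, 0], [-1, 0, 0, 0, 0], [-1, 0, 0, 0, 0], [-1, 0, 0, 0, 0], [-1, 0, 0, 0, 0], [-1, 0, 0, 0, 0], [-1, 0, 0, 0, 0]]], "force": 3}}

```text
time_s: 4.58
tcp_pos: [0.5437, 0.1449, 0.0825]
eef_rot: [-180.0, -0.0, -163.9]
contact_force: [-0.8, -0.3, -0.5]
gripper_width: 0.0263
gripper_force: 3.0
```

>>> {"fn": "jog_arm", "kwargs": {"deltas": [[[-1, 0, 0, 0.1, 0], [-1, 0, 0, 0.1, 0], [-1, 0, 0, 0.1, 0], [-1, 0, 0, 0.1, 0], [-1, 0, 0, 0.1, 0], [-1, 0, 0, 0.1, 0], [-1, 0, 0, 0.1, 0], [-1, 0, 0, 0, 0]]]}}

```text
time_s: 5.58
tcp_pos: [0.5437, 0.145, 0.0897]
eef_rot: [180.0, 0.0, -163.9]
contact_force: [-0.3, 0.8, -0.5]
gripper_width: 0.0262
gripper_force: 3.0
```

Run:
```python
from plant import r
import cv2,numpy as np
t=r.capture("top");s=r.capture("scene");cv2.imwrite("pics/t2.png",t);cv2.imwrite("pics/s2.png",s)
o=np.zeros((600,800,3),'uint8')
o[:,:400]=cv2.resize(t[130:310,140:260],(400,600));o[:,400:]=cv2.resize(s[190:340,310:410],(400,600));cv2.imwrite("pics/k.png",o)
print(r.get_state()['moment'],r.get_state()['contact_force'])
```

```text
[ 0.04646979 -0.12308214 -0.00193132] [ 0.93799178  0.48488875 -0.66493595]
```

View pics/k.png

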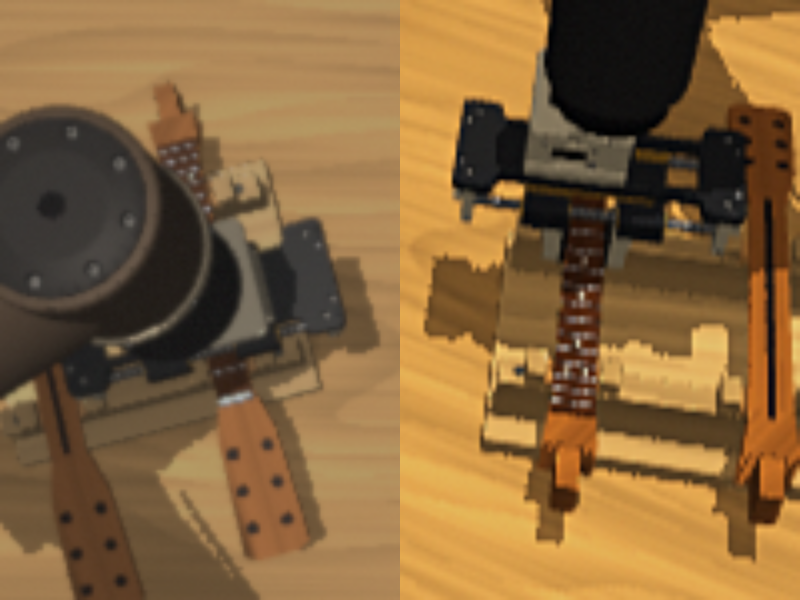

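Run:
```python
from h import *
import cv2
a=cv2.imread("pics/g.png",0);b=cv2.imread("pics/k.png",0)
def m(x,y,w,h,k):
    R=cv2.matchTemplate(b[y-12:y+h+12,x-12:x+w+12],a[y:y+h,x:x+w],cv2.TM_CCOEFF_NORMED);p=cv2.minMaxLoc(R);return (np.array(p[3])-12)/k,round(p[1],3)
print("scene heel",m(540,410,60,100,4),"frets low",m(550,330,55,80,4))
print("top heel",m(145,75,60,70,3.333),"head",m(225,420,85,130,3.333),"nut",m(205,385,60,25,3.333))
N=np.array([.4857,.1279,.088]);y=np.radians(16.1)
def pts(rise,t):
    x=np.array([np.cos(y)*np.cos(t),np.sin(y)*np.cos(t),-np.sin(t)]);z=np.array([np.cos(y)*np.sin(t),np.sin(y)*np.sin(t),np.cos(t)])
    G=N+60e-3*np.array([np.cos(y),np.sin(y),0])+[0,0,-.006+rise]
    return lambda px,pz:G+(px+.04)*x+(pz-.014)*z
for r_,t in((.0072,0),(.0072,.063),(.0072,.12)):
    p0=pts(0,0);p=pts(r_,t)
    print(t,*[(k,(proj(c,p(u,v))-proj(c,p0(u,v))).round(2)[0]) for k,c,u,v in(("sheel",'scene',.125,.0),("sfret",'scene',.08,.02),("theel",'top',.125,.01),("thead",'top',-.16,.005),("tnut",'top',-.1,.02))])
```

```text
scene heel (array([-0.25,  0.  ]), 0.918) frets low (array([0., 0.]), 0.771)
top heel (array([0.30003, 0.30003]), 0.976) head (array([-1.20012001,  0.        ]), 0.93) nut (array([-0.90009001, -0.60006001]), 0.977)
0 ('sheel', array([ 0.29, -1.45])) ('sfret', array([ 0.29, -1.52])) ('theel', array([-0.6 , -0.75])) ('thead', array([-0.44, -0.06])) ('tnut', array([-0.49, -0.22]))
0.063 ('sheel', array([-0.1 ,  0.24])) ('sfret', array([-0.02,  0.12])) ('theel', array([0.32, 0.54])) ('thead', array([-0.89,  0.01])) ('tnut', array([-0.8 , -0.53]))
0.12 ('sheel', array([-0.42,  1.54])) ('sfret', array([-0.29,  1.46])) ('theel', array([1.18, 1.89])) ('thead', array([-1.33, -0.09])) ('tnut', array([-1.1, -0.9]))
```

>>> {"fn": "jog_arm", "kwargs": {"deltas": [[[-1, 0, 0, 0, 0], [-1, 0, 0, 0, 0], [-1, 0, 0, 0, 0], [-1, 0, 0, 0, 0], [-1, 0, 0, 0.2, 0], [-1, 0, 0, 0.5, 0], [-1, 0, 0, 1.0, 0], [-1, 0, 0, 1.5, 0]]], "force": 35}}

```text
time_s: 6.68
tcp_pos: [0.5436, 0.1449, 0.1224]
eef_rot: [-180.0, -0.0, -163.9]
contact_force: [-0.2, 0.4, -1.5]
gripper_width: 0.0259
gripper_force: 35.0
```

>>> {"fn": "jog_arm", "kwargs": {"deltas": [[[-1, 0, 0, 2.5, 0], [-1, 0, 0, 3, 0], [-1, 0, 0, 3, 0], [-1, 0, 0, 3, 0], [-1, 0, 0, 2.5, 0], [-1, 0, 0, 2, 0], [-1, 0, 0, 1, 0], [-1, 0, 0, 0.5, 0]]]}}

```text
time_s: 7.68
tcp_pos: [0.5435, 0.1449, 0.2973]
eef_rot: [180.0, 0.0, -163.9]
contact_force: [-0.3, 1.0, -1.6]
gripper_width: 0.0254
gripper_force: 35.0
```

>>> {"fn": "jog_arm", "kwargs": {"deltas": [[[-1, 0, -0.4, 0, 0.02], [-1, 0, -0.8, 0, 0.04], [-1, -0.1, -1.2, 0, 0.06], [-1, -0.1, -1.6, 0, 0.07], [-1, -0.2, -1.8, 0, 0.07], [-1, -0.2, -1.8, 0, 0.07], [-1, -0.2, -1.8, 0, 0.07], [-1, -0.2, -1.8, 0, 0.07]]]}}

```text
time_s: 8.68
tcp_pos: [0.5331, 0.0321, 0.2956]
eef_rot: [180.0, -0.1, -136.8]
contact_force: [1.4, -0.2, -1.4]
gripper_width: 0.0257
gripper_force: 35.0
```

>>> {"fn": "jog_arm", "kwargs": {"deltas": [[[-1, -0.2, -1.8, 0, 0.07], [-1, -0.2, -1.8, 0, 0.07], [-1, -0.2, -1.8, 0, 0.07], [-1, -0.2, -1.8, 0, 0.07], [-1, -0.2, -1.8, 0, 0.07], [-1, -0.2, -1.8, 0, 0.07], [-1, -0.1, -1.8, 0, 0.07], [-1, -0.1, -1.8, 0, 0.07]]]}}

```text
time_s: 9.68
tcp_pos: [0.5191, -0.1118, 0.2956]
eef_rot: [179.9, -0.0, -104.7]
contact_force: [-0.3, 0.3, -2.6]
gripper_width: 0.026
gripper_force: 35.0
```

>>> {"fn": "jog_arm", "kwargs": {"deltas": [[[-1, -0.1, -1.8, 0, 0.07], [-1, -0.1, -1.5, 0, 0.07], [-1, 0, -1.3, 0, 0.07], [-1, 0, -1.0, 0, 0.06], [-1, 0, -0.8, 0, 0.04], [-1, 0, -0.6, 0, 0.02], [-1, 0, 0, 0, 0], [-1, 0, 0, 0, 0]]]}}

```text
time_s: 10.68
tcp_pos: [0.5176, -0.1809, 0.2964]
eef_rot: [180.0, 0.0, -86.0]
contact_force: [-0.1, -1.5, -1.0]
gripper_width: 0.0254
gripper_force: 35.0
```

>>> {"fn": "jog_arm", "kwargs": {"deltas": [[[-1, 0, -0.5, 0, 0.006], [-1, 0, -0.6, 0, 0.006], [-1, 0, -0.5, 0, 0], [-1, 0, 0, 0, 0], [-1, 0, 0, 0, 0], [-1, 0, 0, 0, 0]]]}}

```text
time_s: 11.42
tcp_pos: [0.5177, -0.197, 0.2965]
eef_rot: [-180.0, 0.0, -85.3]
contact_force: [-0.0, 1.0, -0.6]
gripper_width: 0.0257
gripper_force: 35.0
```

Run:
```python
from h import *
import cv2
t=r.capture("top");s=r.capture("scene");cv2.imwrite("pics/t3.png",t);cv2.imwrite("pics/s3.png",s)
print(r.get_state()['tcp_pos'],r.get_state()['eef_rot'])
L=np.array([.537,-.4355,.316]);A=axes(np.radians(94.7),.058)
for k,p in dict(lens=(0,0,0),nut=(.18,0,0),end=(.38,0,0)).items(): print(k,*[proj(c,L+A@p).round(1) for c in("top","scene")])
def c(im,x,y,w,h,k):
    o=cv2.resize(im[y:y+h,x:x+w],None,fx=k,fy=k,interpolation=cv2.INTER_CUBIC);o=np.clip(o*1.4,0,255).astype('uint8')
    for g in range(0,w,20):cv2.putText(o,str(x+g),(g*k,8),0,.3,(0,255,255)); o[::6,g*k]=(0,255,255)
    for g in range(0,h,20):cv2.putText(o,str(y+g),(0,g*k+3),0,.3,(255,255,0)); o[g*k,::6]=(255,255,0)
    return o
a=c(t,260,160,260,98,3);b=c(s,130,100,260,100,3);cv2.imwrite("pics/f.png",np.vstack([a,b]))
```

```text
[ 0.51769298 -0.19695012  0.29663229] [-1.79991907e+02 -1.94778477e-03 -8.52933711e+01]
lens [[483.4 219.4]] [[175.9 132.8]]
nut [[389.4 226.2]] [[231.3 148.8]]
end [[287.4 233.6]] [[297.6 168. ]]
```

View pics/f.png

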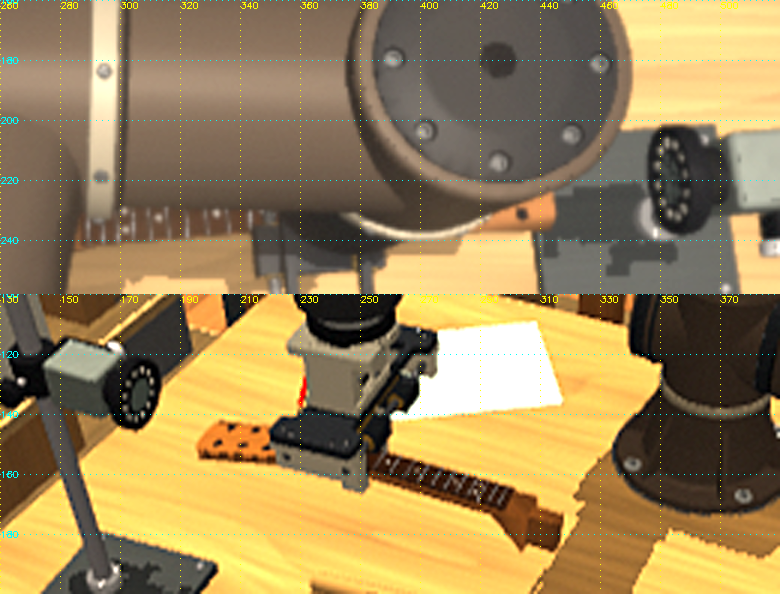

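Run:
```python
from h import *
L=np.array([.537,-.4355,.316])
for t in(.04,.058,.08):
    A=axes(np.radians(94.7),t);G=np.array([.5177,-.197,.2966])
    q=lambda x,y,z:G+A@(np.array([x+40,y,z-14.5])/1000)
    print(t,[ (k,*proj(c,q(*p)).round(1)) for k,c,p in(("tip","scene",(-217,0,-8)),("tipL","scene",(-217,24,-8)),("tipR","scene",(-217,-24,-8)),("end","scene",(100,0,20)),("ttipR","top",(-217,24,-8)))])
```

```text
0.04 [('tip', array([196.2, 146.9])), ('tipL', array([200.3, 142.3])), ('tipR', array([192.1, 151.7])), ('end', array([297.6, 167.3])), ('ttipR', array([446.7, 235.6]))]
0.058 [('tip', array([196., 146.])), ('tipL', array([200.1, 141.4])), ('tipR', array([191.8, 150.8])), ('end', array([297.6, 168. ])), ('ttipR', array([447.4, 235.4]))]
0.08 [('tip', array([195.7, 144.9])), ('tipL', array([199.8, 140.4])), ('tipR', array([191.5, 149.7])), ('end', array([297.5, 168.9])), ('ttipR', array([448.2, 235.2]))]
```

Run:
```python
from h import *
from scipy.optimize import least_squares as ls
N=np.array([.4857,.1279,.088]);B=axes(np.radians(16.1),0)
p=ls(lambda p:np.r_[(proj("top",p)-[227.1,293.7]).ravel(),(proj("scene",p)-[357.3,215]).ravel()],[.4,.1,.06])
n=B.T@(p.x-N)*1000+[-100,0,20];print(n,abs(p.fun).max())
for t in(.0,.03,.058,.08):
    A=axes(np.radians(94.7),t);q=lambda x,y,z:np.array([.5177,-.197,.2966])+A@(np.array([x+40,y,z-14.5])/1000)
    print(t,[proj("scene",q(n[0],y,n[2])).round(1)[0] for y in(-24,0,24)],proj("top",q(n[0],24,n[2])).round(1))
import cv2
s=cv2.imread("pics/s3.png");o=cv2.resize(s[130:200,185:325],None,fx=5.7,fy=5.7,interpolation=cv2.INTER_CUBIC)
for g in range(0,140,10):o[::6,int(g*5.7)]=(0,255,255)
for g in range(0,70,10):o[int(g*5.7),::6]=(255,255,0)
cv2.imwrite("pics/z.png",o)
```

```text
[-211.84116647   -5.27411915  -12.65371745] 1.7296813539109621
0.0 [array([194.5, 155.3]), array([198.7, 150.6]), array([202.7, 146. ])] [[441.7 236.4]]
0.03 [array([194. , 153.9]), array([198.1, 149.1]), array([202.2, 144.5])] [[443.  236.1]]
0.058 [array([193.6, 152.5]), array([197.7, 147.8]), array([201.8, 143.1])] [[444.1 235.8]]
0.08 [array([193.2, 151.4]), array([197.4, 146.7]), array([201.5, 142.1])] [[444.9 235.6]]
```

View pics/z.png

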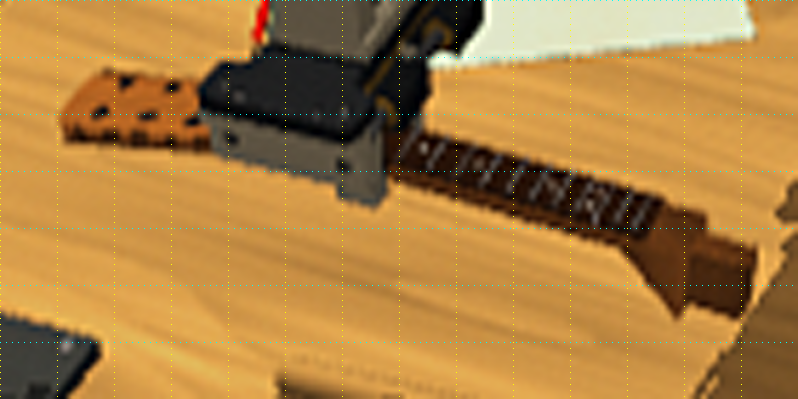

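```bash
python3 -c "
from plant import r
s=r.get_state();print(s['tcp_pos'],s['qd'],s['gripper_force']);print(r.close_job())"
```

```text
[ 0.51769298 -0.19695012  0.29663229] [-0.06379852 -0.00961008 -0.01775242  0.00763779  0.01905497  0.03561319] 34.991925177164376
the job is handed in; nothing more can be done
None
```

I handed the job in with the fretted neck held still in the air in front of the inspection camera: headstock towards the lens, fingerboard up, tilted about 0.06 rad, nut about 18 cm from the glass. In the last pictures its visible ends matched the planned position to within about 5 mm. The nut was hidden by the gripper, so its distance is worked out from the grip, and the hand-in gave no verdict.

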